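Put the handle back on the nutcracker and fold it down

ROBOT

A 6-joint arm with a two-finger parallel gripper is mounted at the origin on a cart in front of the work surface, level with it; the furniture and walls round the work are solid. World frame = base frame: x ahead of the robot, y to its left, z up, the work surface at z = 0. Lengths are in m, angles in rad, forces in N, time in s.
With the tool pointing down it reaches from about 0.375 to 0.825 m from the base axis. Payload 5.5 kg.
Tool frame: the origin (TCP) lies midway between the tips of the shut fingers; the grasp point (between the pads) lies 19 mm behind it; z points along the fingers, y is the line along which they close (so a half turn about z gives the same grasp; the last joint's range is limited). The gripper opens to 85 mm and grips with 20 to 120 N. Pads are 22 mm wide; open, the fingers measure 114 mm over their backs; the gripper's body (76 mm by 85 mm) begins 54 mm behind the grasp point. The pads swing forward as they close: fully open they stand 13 mm farther back than shut.
Start: joints at [-1.203, 0.314, -0.047, 1.21, 0, 1.571], TCP at [0.216, -0.56, 0.231] pointing down, gripper open.
Joint ranges: [-2.67, 2.67], [-0.69, 1.73], [-1.03, 1.25], [-2.08, 2.16], [-1.42, 1.45], [-3.14, 3.14]. Speed limits (rad/s): [2.39, 2.39, 3.01, 3.14, 3.14, 3.14].

INTERFACE

Orientations are given as a unit quaternion [x, y, z, w].
In Python, from plant import move_ptp, move_linear, move_j, grip, hold, inverse_kinematics, capture, camera_model, MotionError, finish_job, get_time_s, get_qpos, get_qd, get_joint_efforts, get_position, get_orientation, get_contact_force, get_ft_torque, get_width, get_grasp_force gives the robot as it stands. Calls block until the motion is done:
- move_ptp(position, orientation): joint-space move of the TCP to a pose.
- move_linear(position, orientation=None, rate=0.15, until_force=None): straight line of the TCP; orientation=None keeps the orientation; rate is the mean speed in m/s. With until_force (N) it stops when the force on the tool has changed by that much, and returns True; else False.
- move_j(angles): joint-space move.
- grip(opening): finger opening in m; the grip force is fixed at half the most; returns when the fingers have stopped.
- hold(seconds).
- inverse_kinematics(position, orientation): joint angles nearest the present ones, or None.
- capture(name): name is "scene" or "top"; returns (picture, depth): 420x560x3 uint8, red, green, blue; 420x560 float32, m along the optical axis (not along the pixel's ray), 0 where there is no reading.
- camera_model(name): a dict with "intrinsics" (3x3 intrinsics, pixels), "rvec" (rotation vector, rad) and "tvec" (3), from world to camera coordinates, as OpenCV has them. Camera axes: x right, y down, z forward; pixel columns grow to the right and rows downward; lengths in m; the calibration is good to about 2 mm. A picture is of the moment at which its call begins. camera_model takes no time and is no camera call.
A pose or a line that the arm cannot do raises MotionError and nothing moves.
- finish_job(): hands the job in; it is judged then, once.
Readings, each from a call of its own:
- get_time_s(): time.
- get_qpos(): joint angles.
- get_qd(): joint speeds.
- get_joint_efforts(): joint torques, N m.
- get_position(): TCP position.
- get_orientation(): TCP orientation.
- get_contact_force(): force on the tool from outside, world axes, zero at the start.
- get_ft_torque(): the same for the moment, N m.
- get_width(): finger opening in m.
- get_grasp_force(): force on a finger pad.
Only numpy, scipy, OpenCV 4.12 (cv2) and the standard library are available. Lean on these libraries where they do the work, as an engineer would, in place of code of your own. Each camera call takes 0.05 s, during which the arm holds its last target. There are 200 camera calls.

TASK

The bench nutcracker's tube handle stands in the wooden storage block. Slide it onto the lever's stub, right down to the collar, until the spring button pops out through the hole; only then flip the red pawl back, and fold the lever down to its stop without slamming it. Leave the handle locked on, the pawl flipped back, and the things standing around where they are.

Things in the scene. Friction and masses are not known exactly. Their poses are not given: they have to be found in the camera images.
- nutcracker: bench nutcracker, fixed: wooden base 215 x 120 x 16 mm, two grey uprights (125 mm high, 54 mm apart outside, 62 mm long) carry the lever. Origin on the worktop straight under the lever's pivot; base from x -135 to +80 mm. The lever leans and folds down to its -x. Yaw varies up to 15 degrees either way
- lever (a joint): angle of the lever about its pivot, a level axis (nutcracker's y) 90 mm above the nutcracker's origin. 0 = raised, at its upper stop, leaning 35 degrees from vertical to the nutcracker's -x (start); grows as it folds down; 0.75 rad = lower stop, 78 degrees from vertical. Stiff (0.6 N m): stays where left. The hooked pawl blocks folding (about 0.03 rad play)
- stub_foot (a point): centre of the black collar's top face on the lever, 60 mm from the pivot; turns with the lever. z: along the stub to its tip; x: the lever's upper side (away from robot and up at the start). Steel stub 26 (x) by 18 (y) mm, 62 mm long, last 14 mm tapered to 16 x 8. Orange button on its +x face, z 30 to 43 mm, 8 mm wide, 6 mm proud, sloped to the tip, square to the collar
- button (a joint): how far the orange spring button is pressed into the stub (m): 0 = fully out, 0.006 = level with the stub's face. 2 to 4 N press it; the tube's edge rides up its slope and presses it in (about 5 N of push along the stub); with the tube home it springs out through the hole and locks the tube
- handle: aluminium tube with black rubber grip, flat sided, 35 (x) by 27 (y) mm outside, bore 29 x 21, 150 long, 0.15 kg. Origin at the centre of its open mouth, z to its closed end. Hole 13 mm wide, z 28 to 43 mm, through both broad faces (+x, -x), so either half turn fits. Starts upright, mouth down, in the block. Home: origin at point stub_foot, z axes the same, x parallel; 2 mm play along z
- handle_grip (a point): middle of the rubber grip's upper part, on the tube's axis, 120 mm from the mouth, 30 mm from the closed end; grip here across the 27 mm width (along the handle's y)
- block: light wooden storage block 75 x 67 x 36 mm, fixed to the worktop; origin at the centre of its underside. Its well, 39 x 31 mm, is 30 mm deep, floor 6 mm above the worktop; the handle stands in it, axes about parallel. It stands left or right of the nutcracker, yaw up to 23 degrees either way
- pawl (a joint): angle of the ratchet pawl about its level pin (nutcracker's y), 40 mm above the worktop and 47 mm from the nutcracker's origin towards +x. 0 = hooked over the lever's tooth (start); grows as the paddle is pushed to the nutcracker's +x; 0.4 rad = flipped right back, at its stop. Stays where left (about 0.6 N at the paddle moves it)
- pawl_paddle (a point): centre of the red paddle on top of the pawl, 7 mm thick (x), 36 wide (y), 26 high; at the start 152 mm above the worktop and 57 mm from the nutcracker's origin towards its +x. Push the face that looks to the nutcracker's -x; it travels about 45 mm
- mill: brown wooden salt mill, 58 mm across, 170 mm tall, loose; origin under its centre; bystander, stands on the other side from the block
- jam: jam jar with yellow lid, 71 mm across, 110 mm tall, loose bystander at the left; origin under its centre
- can: brown and cream drinks can, 66 mm across, 115 mm tall, loose bystander at the right; origin under its centre
There are look-alikes about, which are no part of the job. Leave any pink look-alike of the handle alone.

How it is judged:
On the way, in this order (a step that is already met when the one before it is completed fails the run):
1. the handle is home on the stub with the button out through its hole, while the lever is still up and the pawl still hooked (distance between handle and stub_foot below 0.006 m and angle between the z axis of handle and the z axis of stub_foot, either way round below 0.12 rad and z of handle_grip in the frame of stub_foot above 0.11 m and value of joint button below 0.0015 m and value of joint lever below 0.1 rad and value of joint pawl below 0.15 rad), for 0.2 s.
2. the pawl is flipped back (value of joint pawl above 0.27 rad), for 0.1 s.
At the end, for the whole second after the job is handed in: handle mouth within 6 mm of the collar's centre, axis within 7 degrees of the stub's, button out through the hole (pressed under 1.5 mm), pawl flipped back (over 0.27 of 0.4 rad), lever within 0.06 rad of its lower stop, handle at rest, bystanders within 30 mm of their places (value of joint lever above 0.69 rad and value of joint pawl above 0.27 rad and distance between handle and stub_foot below 0.006 m and angle between the z axis of handle and the z axis of stub_foot, either way round below 0.12 rad and z of handle_grip in the frame of stub_foot above 0.11 m and value of joint button below 0.0015 m and linear speed of handle below 0.02 m/s); the robot touches nothing.
It fails at once if the lever is slammed (over 3 rad/s) (velocity of joint lever above 3 rad/s).
It fails at once if a bystander is pushed more than 30 mm or tipped (distance of any of mill, jam, can from where it was at the start of the episode above 0.03 m or angle between any of mill, jam, can's own z axis and vertical above 0.5 rad).
It also fails if it takes over 61 s, if anything falls off the work surface, if the arm or the gripper's body presses on something with over 40 N, if the wrist force passes 120 N, or if a joint passes its speed limit or range.

## Working session

There is one attempt and no reset: what is moved stays moved. The work goes in short steps, each a Python script; the robot and the scene stay as the last script left them, time stands still between calls to the robot, and variables do not carry over. Pictures are saved under pics/ and viewed, at most 10 in all, crops included, and the job is handed in when it is done.

```bash
mkdir -p pics; ls; python3 - <<'E'
from plant import *
import cv2,numpy as np
for n in("scene","top"):
    p,d=capture(n); np.savez(f"pics/{n}0.npz",p=p,d=d)
    cv2.imwrite(f"pics/{n}0.png",p[:,:,::-1])
    m=camera_model(n); R,_=cv2.Rodrigues(np.array(m["rvec"])); print(n,m["intrinsics"],"C",-R.T@np.array(m["tvec"]),R[2])
print(get_time_s(),get_orientation())
E
```

```text
pics
scene [[445.07783493   0.         272.96726508]
 [  0.         445.07783493 200.19439905]
 [  0.           0.           1.        ]] C [0.0752873  1.04135818 0.73056267] [ 0.39513903 -0.77516857 -0.49292884]
top [[481.78236327   0.         280.90249859]
 [  0.         481.78236327 208.44205923]
 [  0.           0.           1.        ]] C [0.30750839 0.08810425 1.40711282] [ 0.19801887  0.00462671 -0.98018729]
0.1 [ 9.83135384e-01  1.82877592e-01 -1.33813256e-04 -7.64579500e-04]
```

View pics/scene0.png

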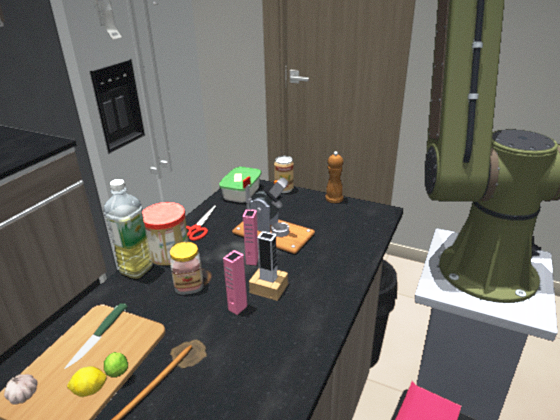

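View pics/top0.png

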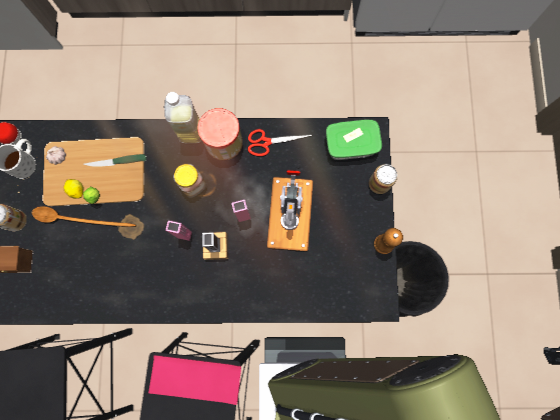

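Scene view: the handle stands in the block at about (268,260), with two pink decoys at (250,237) and (235,282). Top view: the handle top is at (209,239), the block at (215,246), the nutcracker base at (290,215) and the red paddle at (294,172). Next I measure these from depth.

```bash
cat > h.py <<'E'
import cv2,numpy as np
from plant import *
def cloud(n,d):
    m=camera_model(n);K=np.array(m["intrinsics"]);R,_=cv2.Rodrigues(np.array(m["rvec"]));t=np.array(m["tvec"]).ravel()
    v,u=np.mgrid[0:d.shape[0],0:d.shape[1]]
    c=np.stack([(u-K[0,2])/K[0,0]*d,(v-K[1,2])/K[1,1]*d,d],-1)
    return (c-t)@R
def proj(n,P):
    m=camera_model(n);q,_=cv2.projectPoints(np.array(P,float).reshape(-1,3),np.array(m["rvec"]),np.array(m["tvec"]),np.array(m["intrinsics"]),None);return q[:,0]
E
python3 - <<'E'
from h import *
for n in("top","scene"):
    z=np.load(f"pics/{n}0.npz");p=z["p"];d=z["d"];X=cloud(n,d);hsv=cv2.cvtColor(p,cv2.COLOR_RGB2HSV);H,S,V=hsv[...,0].astype(int),hsv[...,1].astype(int),hsv[...,2].astype(int)
    ok=d>0
    reg=lambda a,b,c,e:(X[...,0]>a)&(X[...,0]<b)&(X[...,1]>c)&(X[...,1]<e)&ok
    def rep(l,m):
        P=X[m]; 
        if len(P)<8: print(n,l,len(P));return
        r=cv2.minAreaRect((P[:,:2]*1000).astype(np.float32))
        print(n,l,len(P),"med",np.median(P,0).round(4),"min",P.min(0).round(3),"max",P.max(0).round(3),"rect",np.round(r[0],1),np.round(r[1],1),round(r[2],1))
    u,v=(209,239) if n=="top" else (268,236)
    print(n,"handle px",X[v,u]); c=X[215,290] if n=="top" else X[238,300]; print("base px",c)
    if n=="top": uu=[(290,215),(215,246),(209,239),(294,172),(187,177),(383,178),(394,237),(177,228),(240,207)]
    else: uu=[(300,238),(268,290),(268,236),(247,182)]
    for q in uu: print(q,X[q[1],q[0]].round(3),p[q[1],q[0]])
    wood=(H>5)&(H<28)&(S>80)&(V>90)
    rep("base",wood&reg(.35,.75,-.1,.17)&(X[...,2]>.010)&(X[...,2]<.021))
    rep("block",wood&reg(.3,.6,.17,.40)&(X[...,2]>.031)&(X[...,2]<.041))
    rep("htop",reg(.3,.6,.17,.40)&(X[...,2]>.147)&(X[...,2]<.165))
    red=((H<8)|(H>172))&(S>150)&(V>60)
    rep("red",red&reg(.4,.8,-.1,.2)&(X[...,2]>.1))
    rep("lev",reg(.35,.8,-.1,.17)&(X[...,2]>.08)&(X[...,2]<.25))
E
```

```text
top handle px [0.48010682 0.28273084 0.15672695]
base px [0.5359807  0.07059301 0.19011812]
(290, 215) [0.536 0.071 0.19 ] [121 119 123]
(215, 246) [0.468 0.274 0.106] [51 45 43]
(209, 239) [0.48  0.283 0.157] [106 103 106]
(294, 172) [0.658 0.058 0.164] [227  29  13]
(187, 177) [0.66  0.354 0.114] [254 252  87]
(383, 178) [ 0.652 -0.189  0.114] [254 254 255]
(394, 237) [ 0.48  -0.198  0.168] [104  85  72]
(177, 228) [0.511 0.369 0.15 ] [101  98 100]
(240, 207) [0.566 0.203 0.15 ] [114 105 104]
top base 1814 med [0.5485 0.0774 0.0151] min [0.465 0.004 0.01 ] max [0.686 0.136 0.021] rect [575.   69.7] [119.5 214.2] 84.8
top block 274 med [0.4622 0.272  0.0353] min [0.442 0.255 0.031] max [0.517 0.318 0.041] rect [479.7 286.8] [74.6 63.5] 0.9
top htop 350 med [0.5097 0.2878 0.1516] min [0.462 0.189 0.147] max [0.586 0.399 0.161] rect [511.3 285.7] [ 96.1 218.1] 16.1
top red 53 med [0.6577 0.0634 0.1621] min [0.654 0.044 0.136] max [0.664 0.08  0.169] rect [658.8  62. ] [35.4  7.5] 82.5
top lev 618 med [0.5964 0.0676 0.1306] min [0.529 0.038 0.081] max [0.664 0.097 0.198] rect [596.3  6
[... 224 characters left out ...]
6 0.286 0.152] [46 47 49]
(247, 182) [0.655 0.064 0.151] [97 24 24]
scene base 646 med [0.509  0.0905 0.013 ] min [0.463 0.015 0.01 ] max [0.685 0.142 0.019] rect [573.7  73.8] [124.2 215. ] 83.6
scene block 195 med [0.4591 0.3027 0.0332] min [0.441 0.256 0.031] max [0.517 0.326 0.039] rect [478.6 291.9] [75.4 68.6] 3.9
scene htop 282 med [0.4952 0.3004 0.1493] min [0.46  0.191 0.147] max [0.583 0.399 0.156] rect [509.  286.8] [ 96.1 216.9] 16.8
scene red 43 med [0.6566 0.0645 0.1525] min [0.654 0.049 0.14 ] max [0.659 0.08  0.162] rect [657.3  64.6] [30.1  5.6] 83.5
scene lev 919 med [0.5835 0.0813 0.1198] min [0.527 0.048 0.08 ] max [0.663 0.103 0.192] rect [595.2  78.1] [ 50.  136.3] 84.9
```

```bash
python3 - <<'E'
import cv2
t=cv2.imread("pics/top0.png");s=cv2.imread("pics/scene0.png")
a=cv2.resize(t[150:270,160:320],(800,600),interpolation=cv2.INTER_CUBIC)
cv2.imwrite("pics/tc.png",a)
b=cv2.resize(s[160:310,215:415],(800,600),interpolation=cv2.INTER_CUBIC)
cv2.imwrite("pics/sc.png",b)
E
```

```text
(no output)
```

View pics/tc.png

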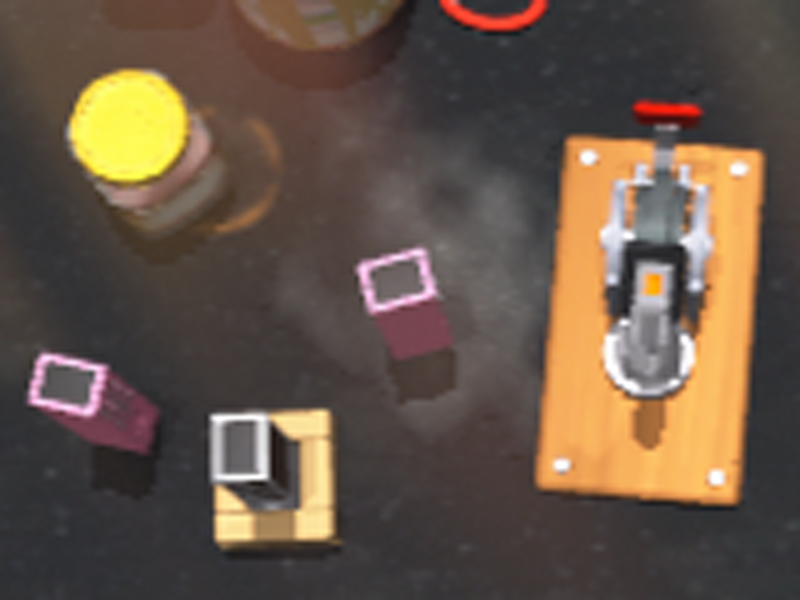

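View pics/sc.png

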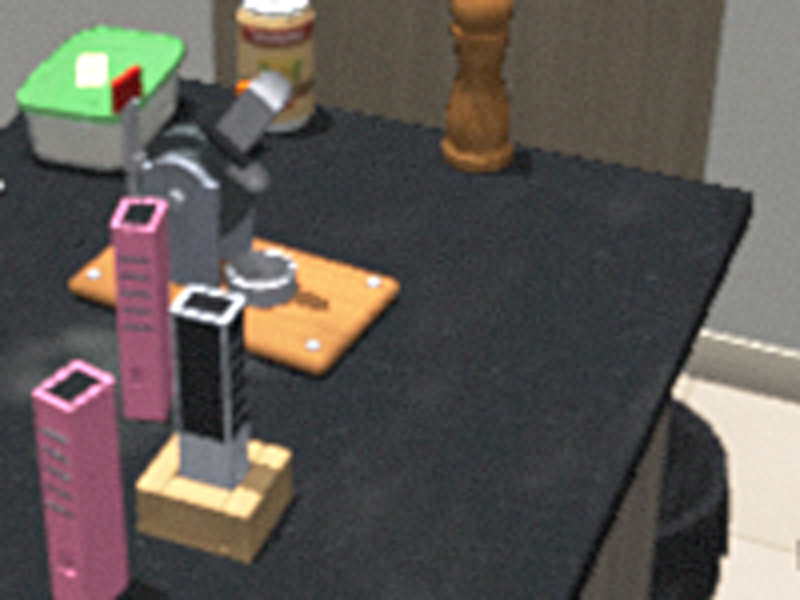

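Crops: the handle stands upright in the block, its broad axis roughly along world x. The stub tip shows at about (650,350) in the top crop, with the orange button on its upper side. I'll overlay the model edges to check the fit.

```bash
cat >> h.py <<'E'
from scipy.spatial.transform import Rotation as Ro
def nut(o,yaw,lev=0.):
    Rn=Ro.from_euler('z',yaw).as_matrix(); piv=np.array([o[0],o[1],.09])
    Rl=Rn@Ro.from_euler('y',-(np.radians(35)+lev)).as_matrix()
    return Rn,piv,Rl   # lever frame: z along stub, x upper side
def box(c,R,sx,sy,z0,z1,s1=None):
    s1=s1 or (sx,sy);P=[]
    for z,(a,b) in((z0,(sx,sy)),(z1,s1)):
        P+=[c+R@np.array([i*a/2,j*b/2,z]) for i,j in((-1,-1),(1,-1),(1,1),(-1,1))]
    return np.array(P)
def draw(img,n,P,col,k,off):
    q=(proj(n,P)-off)*k; 
    for a,b in[(0,1),(1,2),(2,3),(3,0),(4,5),(5,6),(6,7),(7,4),(0,4),(1,5),(2,6),(3,7)]:
        cv2.line(img,tuple(np.int32(q[a])),tuple(np.int32(q[b])),col,1,cv2.LINE_AA)
E
cat > fit.py <<'E'
from h import *
z={n:np.load(f"pics/{n}0.npz") for n in("top","scene")}
for n in z:
    X=cloud(n,z[n]["d"]); b=(abs(X[...,0]-.48)<.035)&(abs(X[...,1]-.285)<.035)
    P=X[b&(X[...,2]>.149)]; r=cv2.minAreaRect((P[:,:2]*1000).astype(np.float32)); print(n,len(P),np.round(P.mean(0),4),np.round(r[0],1),np.round(r[1],1),r[2],"z",np.percentile(P[:,2],[10,50,90]).round(4))
    for lo in(.05,.08,.11,.13):
        Q=X[b&(X[...,2]>lo)&(X[...,2]<lo+.02)]; 
        if len(Q)>5: print("  slice",lo,Q[:,:2].min(0).round(4),Q[:,:2].max(0).round(4))
o=(.6015,.069);yaw=np.radians(-5.5);Rn,piv,Rl=nut(o,yaw)
Rh=Ro.from_euler('z',np.radians(2)).as_matrix();c=np.array([.479,.286,.006])
out=[]
for n,off,k in(("top",(195,165),6.5),("scene",(225,165),5)):
    im=z[n]["p"][:,:,::-1].copy();off=np.array(off);w,h=(120,92) if n=="top" else (110,120)
    im=cv2.resize(im[off[1]:off[1]+h,off[0]:off[0]+w],None,fx=k*(390/120/6.5*1.0) if 0 else k,fy=k,interpolation=cv2.INTER_CUBIC)
    a=off-.5+.5/k
    draw(im,n,box(c,Rh,.035,.027,0,.15),(0,255,0),k,a)
    draw(im,n,box(piv,Rl,.026,.018,.06,.108),(255,0,0),k,a)
    draw(im,n,box(piv,Rl,.026,.018,.108,.122,(.016,.008)),(255,0,255),k,a)
    o3=np.array([*o,0]); draw(im,n,box(o3+Rn@np.array([-.0275,0,0]),Rn,.215,.12,.0,.016),(255,255,0),k,a)
    draw(im,n,box(o3+Rn@np.array([.057,0,.152]),Rn,.007,.036,-.013,.013),(0,255,255),k,a)
    cv2.imwrite(f"pics/fit_{n}.png",im)
E
python3 fit.py
```

```text
top 147 [0.4797 0.2884 0.1551] [479.6 288. ] [35.  27.6] 1.1169310808181763 z [0.1518 0.1551 0.1586]
  slice 0.05 [0.4621 0.2736] [0.4955 0.2998]
  slice 0.08 [0.4618 0.2739] [0.4951 0.2989]
  slice 0.11 [0.4619 0.2734] [0.4953 0.3002]
  slice 0.13 [0.4616 0.2733] [0.4948 0.2992]
scene 130 [0.4783 0.2917 0.1528] [478.5 290.5] [37.6 30.3] 7.043960094451904 z [0.1509 0.153  0.1543]
  slice 0.05 [0.461 0.273] [0.4962 0.3067]
  slice 0.08 [0.4604 0.2787] [0.4965 0.3067]
  slice 0.11 [0.4598 0.277 ] [0.4953 0.3061]
  slice 0.13 [0.4595 0.2722] [0.497  0.3074]
```

View pics/fit_top.png

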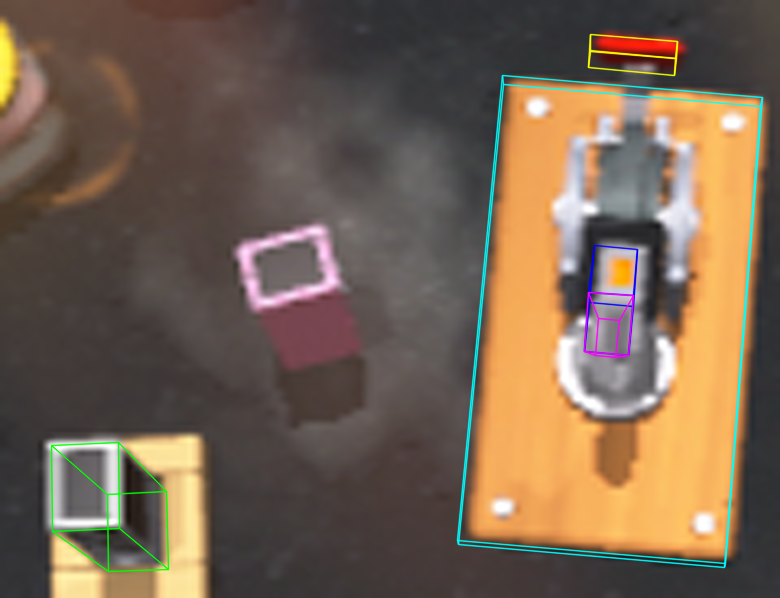

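View pics/fit_scene.png

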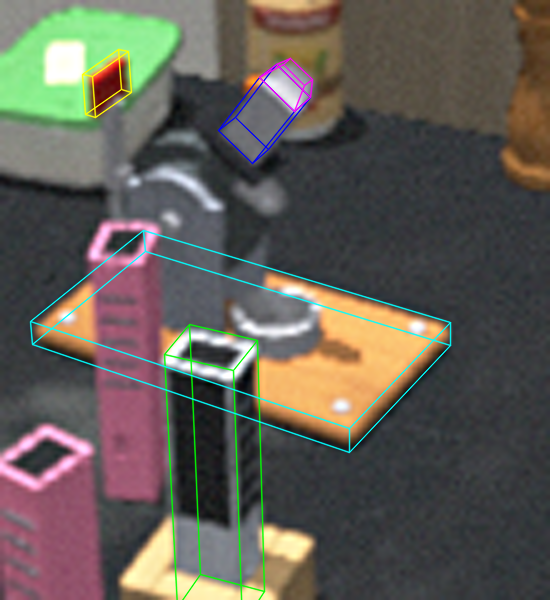

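Overlay: both views agree with the model to about 1 px (about 2 mm); the top camera reads y about 2 mm lower than the scene camera, so I use the average. Next I check the planned poses with IK, then grasp.

```bash
cat >> h.py <<'E'
O=np.array([.6015,.069]);YAW=np.radians(-5.6)
F=np.diag([1.,-1,-1])
def tool(c,R,g=.120):   # TCP pose holding handle with mouth at c, frame R
    p=np.asarray(c)+R@np.array([0,0,g-.019]); return p,Ro.from_matrix(R@F).as_quat()
RH=Ro.from_euler('z',np.radians(2)).as_matrix();CH=np.array([.479,.2893,.006])
E
python3 - <<'E'
from h import *
Rn,piv,Rl=nut(O,YAW)
up=lambda z:tool(CH+[0,0,z],RH)
pre=lambda s:tool(piv+Rl@np.array([0,0,.06+s]),Rl)
for n,(p,q) in dict(above=up(.12),g=up(0),lift=up(.2),pre=pre(.09),home=pre(0)).items():
    print(n,p.round(3),inverse_kinematics(p,q))
D=Ro.from_matrix(Rn@F).as_quat()
for x,z in((.03,.24),(.03,.145),(.085,.145)): print(inverse_kinematics([*O,0]+Rn@np.array([x,0,z]),D))
for lv in(0,.4,.75):
    _,_,R=nut(O,YAW,lv); c=piv+R@np.array([.0175,0,.18]); print("fold",c.round(3),inverse_kinematics(c,D))
p,q=up(.12);move_ptp(p,q);grip(.06)
p,q=up(0);move_linear(p,q,rate=.1);grip(0);print(get_width(),get_grasp_force(),get_contact_force(),get_time_s())
p,q=up(.2);move_linear(p,q,rate=.15);print(get_width(),get_contact_force(),get_qpos(),get_time_s())
E
```

```text
above [0.479 0.289 0.227] [ 0.54333101  0.2391555  -0.15543175  1.17620907  0.         -2.63316823]
g [0.479 0.289 0.107] [ 0.54333101  0.31905858 -0.33492008  0.91681767  0.         -2.63316823]
lift [0.479 0.289 0.307] [ 5.43331012e-01  2.18234758e-01 -1.14965216e-03  1.35141192e+00
  0.00000000e+00 -2.63316823e+00]
pre [0.458 0.083 0.296] [ 0.36062929 -0.44323107 -0.78317275  0.67015166 -0.25660576 -2.75748465]
home [0.51  0.078 0.222] [ 0.29237473 -0.28581602 -0.86900736  0.41292007 -0.219895   -2.81670304]
[ 0.10427206  0.37756687  0.06235847  1.25558792  0.         -2.93958215]
[ 0.10427206  0.42205757 -0.09156377  1.05717499  0.         -2.93958215]
[ 0.08824993  0.52171655  0.06364237  1.11272215  0.         -2.95560428]
fold [0.513 0.078 0.247] [ 0.15026911  0.1545573  -0.21291483  1.20332419  0.         -2.89358511]
fold [0.459 0.083 0.2  ] [ 0.17885633  0.07939303 -0.40749783  1.08390547  0.         -2.86499789]
fold [0.43  0.086 0.145] [ 0.1970357   0.06920477 -0.55332339  0.94826816  0.         -2.84681851]
0.026600153444801128 58.96951675415039 [-0.72057315 -1.00644865  3.94992376] 5.7083
0.02632983455236307 [ 0.10174696  0.44282966 -1.25136515] [ 5.43363601e-01  2.18865738e-01 -2.60505935e-03  1.35099486e+00
  2.77970798e-05 -2.63317913e+00] 7.1917
```

```bash
cat > look.py <<'E'
import sys
from h import *
tag=sys.argv[1]; s=float(sys.argv[2])
Rn,piv,Rl=nut(O,YAW)
Rt=Ro.from_quat(get_orientation()).as_matrix()@F; c=np.array(get_position())-Rt@np.array([0,0,.101])
ims=[]
for n,off,w,h in(("top",(255,185),64,90),("scene",(230,130),64,90)):
    p,d=capture(n);np.savez(f"pics/{n}_{tag}.npz",p=p,d=d);k=6
    off=np.array(off);im=cv2.resize(p[off[1]:off[1]+h,off[0]:off[0]+w,::-1],None,fx=k,fy=k,interpolation=cv2.INTER_CUBIC);a=off-.5+.5/k
    draw(im,n,box(c,Rt,.035,.027,0,.15),(0,255,0),k,a)
    draw(im,n,box(piv,Rl,.026,.018,.06,.108),(255,0,0),k,a);draw(im,n,box(piv,Rl,.026,.018,.108,.122,(.016,.008)),(255,0,255),k,a)
    ims.append(im)
cv2.imwrite(f"pics/look_{tag}.png",np.hstack(ims))
print("mouth in stub frame",(Rl.T@(c-piv)-[0,0,.06]).round(4))
E
python3 - <<'E'
from h import *
Rn,piv,Rl=nut(O,YAW)
p,q=tool(piv+Rl@np.array([0,0,.06+.085]),Rl);move_ptp(p,q);hold(.2);print(get_time_s(),get_width(),get_contact_force())
E
python3 look.py a .085
```

```text
8.2333 0.026521422979745572 [-0.3931677   0.05303347 -1.67514583]
mouth in stub frame [0.0014 0.0013 0.0849]
```

View pics/look_a.png

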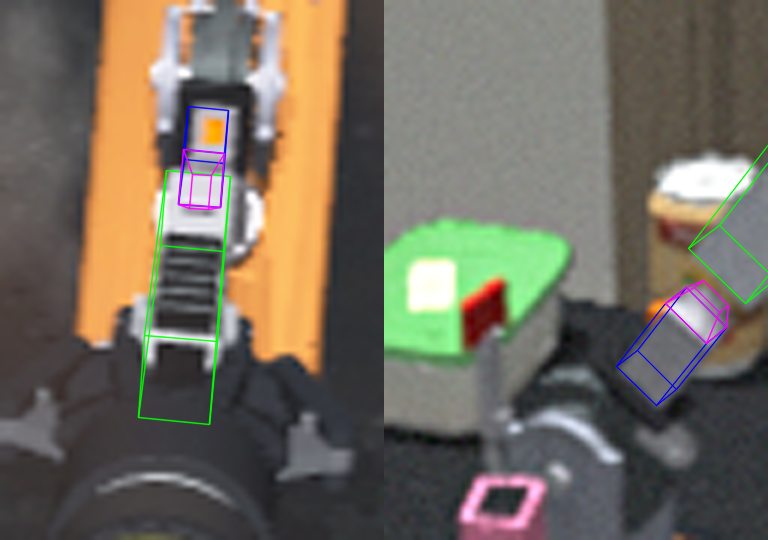

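Look: the handle is held just beyond the stub tip, lined up to roughly a pixel in both views. I'll quantify the residual from the depth clouds.

```bash
python3 - <<'E'
from h import *
Rn,piv,Rl=nut(O,YAW)
for n in("top","scene"):
    z=np.load(f"pics/{n}_a.npz");X=(cloud(n,z["d"])-piv)@Rl-[0,0,.06]
    hsv=cv2.cvtColor(z["p"],cv2.COLOR_RGB2HSV).astype(int)
    b=(abs(X[...,0])<.03)&(abs(X[...,1])<.03)&(z["d"]>0)
    for l,lo,hi in(("stub",.004,.044),("stubA",.004,.02),("stubB",.02,.044),("han",.088,.14),("hanA",.088,.11),("hanB",.11,.14)):
        Q=X[b&(X[...,2]>lo)&(X[...,2]<hi)]
        print(n,l,len(Q),"y pct",(np.percentile(Q[:,1],[3,20,50,80,97])*1000).round(1),"x",(np.percentile(Q[:,0],[3,50,90,97])*1000).round(1))
    o=(hsv[...,0]>8)&(hsv[...,0]<24)&(hsv[...,1]>170)&b&(X[...,2]>.02)&(X[...,2]<.05)
    if o.any(): print("button",X[o].mean(0).round(4),o.sum())
    print("mouth edge z",(np.sort(X[b&(X[...,2]>.064)&(X[...,2]<.1)][:,2])[:8]).round(4))
E
```

```text
top stub 43 y pct [-10.9  -8.   -2.7   3.1   8.4] x [ 1.7 14.4 18.7 20.7]
top stubA 18 y pct [-13.4  -8.9  -3.3   3.4   9.8] x [-3.5 14.1 15.5 17.2]
top stubB 25 y pct [-10.8  -7.9  -2.7   2.4   5.3] x [12.6 14.5 19.8 20.9]
top han 90 y pct [-11.5  -7.7   0.3   9.   13.1] x [17.3 19.2 20.3 21. ]
top hanA 42 y pct [-12.   -7.8  -0.4   7.4  12.3] x [15.5 19.1 20.4 20.9]
top hanB 48 y pct [-11.3  -6.5   1.3  10.4  13.7] x [18.  19.3 20.3 21.1]
button [ 0.0172 -0.0034  0.0365] 9
mouth edge z [0.0826 0.0847 0.0849 0.0863 0.0865 0.0868 0.0868 0.0879]
scene stub 121 y pct [-3.3  6.2  7.9  9.6 12.2] x [-13.7  -1.3  10.6  14.6]
scene stubA 42 y pct [ 4.4  6.7  7.8  9.8 12.4] x [-13.7  -1.7   9.2  11.4]
scene stubB 79 y pct [-3.7  5.3  7.9  9.6 11.5] x [-13.7  -0.4  11.2  15.5]
scene han 232 y pct [-4.7 13.9 15.4 17.  19. ] x [-18.3  -2.2  13.3  15.7]
scene hanA 94 y pct [-3.8 14.2 15.5 17.  19.1] x [-18.4  -4.3  13.1  15.1]
scene hanB 138 y pct [-5.2 13.7 15.4 16.9 19. ] x [-18.   -1.7  13.4  15.8]
button [0.0153 0.0016 0.0347] 4
mouth edge z [0.0823 0.0829 0.0836 0.0837 0.0838 0.0841 0.0841 0.0844]
```

Both views agree: the handle sits 3 mm too far to +y in the stub frame, with x and tilt fine. I'll correct that and insert under a force guard.

```bash
cat >> h.py <<'E'
O=O+Ro.from_euler('z',YAW).as_matrix()[:2,:2]@np.array([0,-.003])
def mouth():
    Rn,piv,Rl=nut(O,YAW);Rt=Ro.from_quat(get_orientation()).as_matrix()@F
    return (Rl.T@(np.array(get_position())-Rt@np.array([0,0,.101])-piv)-[0,0,.06]).round(4),(Rl.T@get_contact_force()).round(1)
E
python3 - <<'E'
from h import *
Rn,piv,Rl=nut(O,YAW)
P=lambda s:tool(piv+Rl@np.array([0,0,.06+s]),Rl)
move_linear(*P(.08),rate=.05)
for s,f in((.05,12),(.03,15),(.006,18),(-.004,22)):
    r=move_linear(*P(s),rate=.04,until_force=f);print(s,r,*mouth(),get_width(),get_time_s())
    if r: break
E
```

```text
0.05 False [0.0001 0.     0.0501] [-0.6 -0.2 -1. ] 0.02640270189496648 9.5
0.03 False [0.0007 0.     0.03  ] [ 2.   0.8 -1.3] 0.026709082838503023 10.15
0.006 False [-0.0004  0.0001  0.0058] [ 2.4  0.5 -3. ] 0.026584235733229614 10.9
-0.004 True [ 0.0007 -0.0003 -0.0007] [-0.2 -1.2  8.6] 0.026255114155934817 11.1583
```

```bash
python3 - <<'E'
from h import *
Rn,piv,Rl=nut(O,YAW)
P=lambda s:tool(piv+Rl@np.array([0,0,.06+s]),Rl)
print(move_linear(*P(-.006),rate=.02,until_force=20),*mouth());hold(.3);print(*mouth(),get_time_s())
# release and back off along the handle
print(grip(.05),*mouth())
p,q=P(.09);move_linear(p,q,rate=.12)
D=Ro.from_matrix(Rn@F).as_quat()
hold(.1)
for n in("top","scene"):
    p,d=capture(n);np.savez(f"pics/{n}_b.npz",p=p,d=d)
    X=(cloud(n,d)-piv)@Rl-[0,0,.06]
    b=(abs(X[...,0])<.03)&(abs(X[...,1])<.03)&(d>0)
    Q=X[b&(X[...,2]>.05)&(X[...,2]<.17)];print(n,len(Q),"zmax",np.percentile(Q[:,2],[97,99]).round(4),"y",np.percentile(Q[:,1],[3,50,97]).round(4),"x",np.percentile(Q[:,0],[3,50,97]).round(4))
    o=(230,130) if n=="scene" else (250,170)
    cv2.imwrite(f"pics/b_{n}.png",cv2.resize(p[o[1]:o[1]+90,o[0]:o[0]+65,::-1],None,fx=6,fy=6,interpolation=cv2.INTER_CUBIC))
cv2.imwrite("pics/b.png",np.hstack([cv2.imread("pics/b_top.png"),cv2.imread("pics/b_scene.png")]))
print(get_time_s())
E
```

```text
True [ 0.0014 -0.0005 -0.0009] [-2.3 -0.4 10.5]
[ 0.0014 -0.0005 -0.0008] [-0.4 -0.2  9. ] 11.6667
False [ 0.0016 -0.0002 -0.0011] [-0.1 -0.1  0.5]
top 343 zmax [0.152  0.1528] y [-0.0133 -0.0004  0.0123] x [-0.0193  0.0138  0.0175]
scene 504 zmax [0.1488 0.1496] y [-0.0072  0.0142  0.0179] x [-0.0227 -0.0056  0.0117]
13.125
```

View pics/b.png

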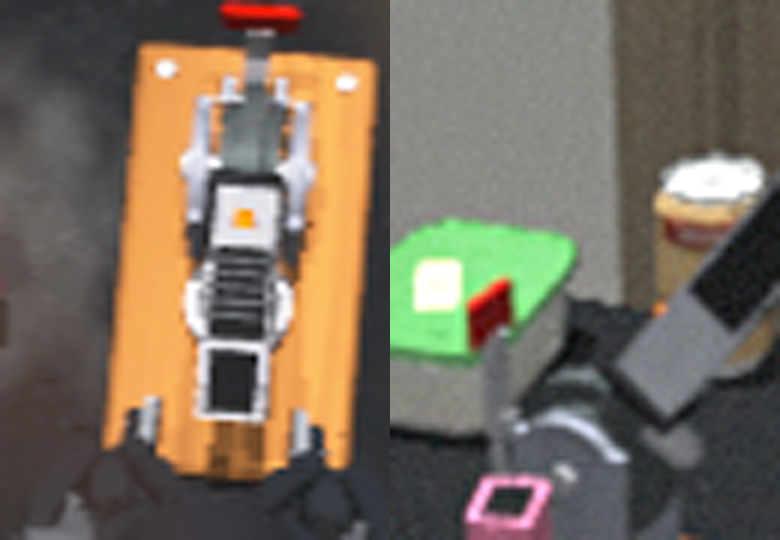

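The button shows orange through the hole (top half, about (245,217)) and the closed end reads 150 mm from the collar, so the handle is home. Next, the pawl.

```bash
python3 - <<'E'
from h import *
Rn,piv,Rl=nut(O,YAW);D=Ro.from_matrix(Rn@F).as_quat()
N=lambda x,z:np.array([*O,0])+Rn@np.array([x,0,z])
p=np.array(get_position());move_linear(p+[0,0,.07],rate=.2)
grip(0)
move_ptp(N(-.06,.36),D);move_ptp(N(.03,.33),D)
print(move_linear(N(.028,.146),rate=.15,until_force=8),get_position())
r=move_linear(N(.079,.142),rate=.05,until_force=6);print(r,(Rn.T@(np.array(get_position())-[*O,0])).round(4),get_contact_force(),get_time_s())
E
```

```text
False [0.62979801 0.06340271 0.14713321]
False [0.0789 0.     0.1421] [ 0.19529242 -0.38314382  0.03145362] 18.0
```

```bash
python3 - <<'E'
from h import *
Rn,piv,Rl=nut(O,YAW);D=Ro.from_matrix(Rn@F).as_quat()
N=lambda x,z:np.array([*O,0])+Rn@np.array([x,0,z])
r=move_linear(N(.095,.140),rate=.03,until_force=5);print(r,(Rn.T@(np.array(get_position())-[*O,0])).round(4))
move_linear(N(.06,.15),rate=.1);move_linear(N(.03,.33),rate=.2)
for n in("top","scene"):
    p,d=capture(n);X=(cloud(n,d)-[*O,0])@Rn;h=cv2.cvtColor(p,cv2.COLOR_RGB2HSV).astype(int)
    m=((h[...,0]<8)|(h[...,0]>172))&(h[...,1]>150)&(abs(X[...,0]-.08)<.06)&(abs(X[...,1])<.04)&(X[...,2]>.1)
    c=X[m];print(n,len(c),c.mean(0).round(4) if len(c) else "", "angle", np.arctan2(c.mean(0)[0]-.047,c.mean(0)[2]-.04)-np.arctan2(10,112) if len(c) else "")
print(get_time_s())
E
```

```text
True [0.0883 0.     0.1402]
top 0  angle 
scene 49 [0.0983 0.0063 0.1393] angle 0.3877331769373399
20.025
```

Pawl is at about 0.39 rad. Now fold the lever by tracing an arc with the closed fingertips on the handle's upper side.

```bash
python3 - <<'E'
from h import *
Rn,piv,Rl=nut(O,YAW);D=Ro.from_matrix(Rn@F).as_quat()
def T(a,r=.165,e=0.): 
    R=nut(O,YAW,a)[2]; return piv+R@np.array([.0175+e,0,r])+Rn@np.array([.011,0,0])
move_ptp(T(-.1)+[0,0,.05],D);move_linear(T(-.08),D,rate=.1)
for a in np.arange(0,.74,.08):
    r=move_linear(T(a),D,rate=.05,until_force=25)
    print(round(a,2),r,np.round(Rn.T@get_contact_force(),1),end=' ')
    if r: break
else:
    for a in(.74,.76,.78,.80):
        r=move_linear(T(a),D,rate=.02,until_force=10);print(a,r,np.round(Rn.T@get_contact_force(),1))
        if r: break
print(get_time_s())
E
```

```text
0.0 False [ 0.4 -0.2 -0.3] 0.08 False [ 0.3 -0.2  0.5] 0.16 False [0.2 0.  0.3] 0.24 False [-0.5  0.2  0.4] 0.32 False [-0.1 -0.4  0.7] 0.4 False [ 0.3 -0.5  0.5] 0.48 False [-0.1 -0.6 -0.6] 0.56 False [ 0.1  0.1 -0.9] 0.64 False [ 0.3 -0.7 -0.3] 0.72 False [-0.1 -0.2 -0.9] 0.74 False [-0.  -0.1 -0.5]
0.76 False [ 0.2 -0.1  1.5]
0.78 False [0.1 0.3 1.2]
0.8 True [-2.3 -0.7  9.3]
26.475
```

```bash
python3 - <<'E'
from h import *
Rn,piv,Rl=nut(O,YAW)
p=np.array(get_position());move_linear(p+[0,0,.15],rate=.15)
move_ptp(p+[0.0,-.15,.2],get_orientation());hold(.2)
R=nut(O,YAW,.75)[2]
for n in("top","scene"):
    q,d=capture(n);X=(cloud(n,d)-piv)@R
    b=(abs(X[...,0])<.035)&(abs(X[...,1])<.018)&(d>0)&(X[...,2]>.07)&(X[...,2]<.24)
    Q=X[b]; t=Q[Q[:,0]>.008] ; k=np.polyfit(t[:,2],t[:,0],1)
    print(n,len(Q),"zmax",np.percentile(Q[:,2],[97,99.5]).round(4),"upper face x median",np.median(t[:,0]).round(4),"slope",k.round(4),"y",np.percentile(Q[:,1],[3,50,97]).round(4))
    o=(150,100) if n=="scene" else (200,150)
    cv2.imwrite(f"pics/c_{n}.png",cv2.resize(q[o[1]:o[1]+150,o[0]:o[0]+200 if n=='scene' else o[0]+160,::-1],None,fx=2.2,fy=2.2,interpolation=cv2.INTER_CUBIC))
cv2.imwrite("pics/c.png",np.hstack([cv2.imread("pics/c_top.png"),cv2.imread("pics/c_scene.png")]))
print(get_time_s())
E
```

```text
top 554 zmax [0.2091 0.2104] upper face x median 0.0135 slope [-0.0495  0.0208] y [-0.0137 -0.0009  0.012 ]
scene 797 zmax [0.2096 0.2108] upper face x median 0.0114 slope [-0.0449  0.0174] y [-0.0098  0.013   0.0171]
32.825
```

View pics/c.png

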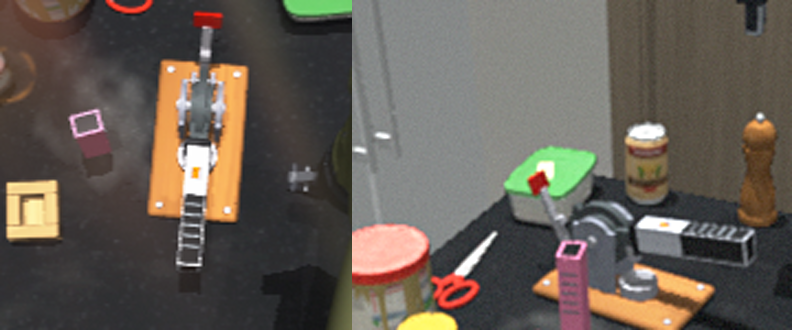

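The lever is down at its stop with the handle home (closed end 210 mm from the pivot). The button shows through the hole, the paddle is back, the bystanders haven't moved and the gripper is clear.

```bash
python3 -c "
from plant import *
print(finish_job(),get_time_s())"
```

```text
the job is handed in; nothing more can be done
the job is handed in; nothing more can be done
```

I handed the job in at about 33 s of the 61 s allowed, and no verdict was returned: the last camera check showed the handle home on the stub with the button through its hole, the pawl back (about 0.39 rad), the lever down at its stop and the bystanders in place.

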